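# Lid the four insulated flasks

### The arm

A 6-joint arm with a two-finger parallel gripper is mounted at the origin on the work surface. World frame = base frame: x ahead of the robot, y to its left, z up, the work surface at z = 0. Lengths are in mm, angles in degrees, forces in N, time in s.
With the tool pointing down it reaches from about 350 to 875 mm from the base axis. Payload 15.5 kg.
Tool frame: the origin (TCP) lies midway between the tips of the shut fingers; the grasp point (between the pads) lies 19 mm behind it; x points along the fingers, y is the direction in which the jaws open and shut, and the axes are right-handed (so a half turn about x gives the same grasp; the last joint's range is limited). The gripper opens to 85 mm and grips with 20 to 120 N. Pads are 22 mm wide; open, the fingers measure 114 mm over their backs; the gripper's body (76 mm by 85 mm) begins 54 mm behind the grasp point. The pads swing forward as they close: fully open they stand 13 mm farther back than shut.
Start: joints at [-73.997, 28.281, 77.091, -0, 74.628, -5.472], TCP at [228.805, -581.614, 206.277] pointing down, gripper open.
Joint ranges: [-166.48, 166.48], [-47.26, 123.95], [12.59, 153.08], [-70.14, 250.14], [6.76, 159.57], [-176.63, 176.63]. Speed limits (degrees/s): [108.29, 108.29, 147.25, 172.46, 172.46, 172.46].

### API

Orientations are given as [roll, pitch, yaw] about the fixed x, y, z axes, in that order (R = Rz(yaw) Ry(pitch) Rx(roll)).
In Python, from cell import bot, effector, ik, eyes, finder gives the robot as it stands. Calls block until the motion is done:
- bot.move_pose(position, orientation): joint-space move of the TCP to a pose.
- bot.move_linear(position, feed=150, frame=None): straight line of the TCP; frame=None keeps the orientation; feed is the mean speed in mm/s.
- bot.move_j(angles): joint-space move.
- effector.command_gripper(opening, f_grip=None): opening from 0.0 (shut) to 1.0 (fully open); f_grip is the grip in N (None keeps the last); returns when the fingers have stopped.
- bot.sleep(seconds).
- ik(position, orientation): joint angles nearest the present ones, or None.
- eyes.grab_frame(name): name is "scene" or "top" or "wrist"; returns a dict with "img" (480x640x3 uint8, red, green, blue), "vertical_fov" (degrees; the focal length in pixels is half the picture's height over the tangent of half this angle, whatever the lens; pixels are square), "cx", "cy" (the principal point, pixels), "T" (4x4, takes a point from camera to world coordinates). Camera axes: x right, y up, looking along -z (the intrinsics and any distortion apply to the point x, -y, -z); pixel columns grow to the right and rows downward; lengths in mm; the calibration is good to about 2 mm. A picture is of the moment at which its call begins. There is no depth.
A pose or a line that the arm cannot do raises bot.IKError and nothing moves.
- bot.sign_off(): hands the job in, once; it reports no verdict.
Trained networks look in a picture, given as the dict that the camera call returned (one of the last four; its "shot" number tells which), for a name from the list of things; names that differ only in an ending like _2 or _b are one class to them, and where a whole thing is asked for, a point or a joint stands for the part that bears it (a point fixed in the world has none). Each returns a list of dicts, best first, with "score" (0 to 1); they miss things now and then, are a little off and sometimes report something else, mostly with a low value. They report only what shows in the picture. A call takes as long as a camera call. They do not tell look-alikes from the thing itself.
- finder.find_in(picture, name): "location" ([x, y, z] in mm, in world coordinates, good to about 4 mm: the middle of the surface that is visible of it).
Readings, each from a call of its own:
- bot.get_t(): time.
- bot.get_qpos(): joint angles.
- bot.get_joint_vel(): joint speeds.
- bot.get_tau(): joint torques, N m.
- bot.get_tcp_pos(): TCP position.
- bot.get_tcp_rot(): TCP orientation.
- bot.get_force(): force on the tool from outside, world axes, zero at the start.
- bot.get_moment(): the same for the moment, N m.
- bot.get_opening(): opening from 0.0 (shut) to 1.0 (fully open).
Only numpy, scipy, OpenCV 4.12 (cv2) and the standard library are available. Lean on these libraries where they do the work, as an engineer would, in place of code of your own. Each camera call takes 0.05 s, during which the arm holds its last target. There are 200 camera calls.

### The job

Close the four empty blue flasks for storage: put on each the white lid that fits it (three round sizes and one rectangular), plug down in the mouth and lying flat on the rim. Leave the flasks standing where they are, let go of every lid, and do not disturb the glass beaker and the aluminium tube block.

Things in the scene. Friction and masses are not known exactly. Their poses are not given: they have to be found in the camera images.
- small_flask: small round insulated flask, open at the top: blue cylinder with thin steel bands, outer diameter 72 mm, mouth (inner) diameter 62 mm, height 105 mm, 1 kg, standing loose on the bench. Origin: centre of its underside on the bench; z up; yaw has no meaning.
- small_lid: lid of the small flask, plug down on the bench: white disc, diameter 78 mm, 12 to 20 mm above the origin; below it a loose-fitting plug tapering to 42 mm (at the disc 52); on top, central, an upright grey cylinder grip, diameter 26 mm, 20 to 50 mm above the origin. Under 0.2 kg. Origin: centre of the plug's underside; z up. Seated, disc on the rim, it is 93 mm above the flask's origin.
- medium_flask: medium round insulated flask, open at the top: blue cylinder with thin steel bands, outer diameter 96 mm, mouth (inner) diameter 86 mm, height 90 mm, 1 kg, standing loose on the bench. Origin: centre of its underside on the bench; z up; yaw has no meaning.
- medium_lid: lid of the medium flask, plug down on the bench: white disc, diameter 102 mm, 12 to 20 mm above the origin; below it a loose-fitting plug tapering to 66 mm (at the disc 76); on top, central, an upright grey cylinder grip, diameter 26 mm, 20 to 50 mm above the origin. Under 0.2 kg. Origin: centre of the plug's underside; z up. Seated, disc on the rim, it is 78 mm above the flask's origin.
- large_flask: large round insulated flask, open at the top: blue cylinder with thin steel bands, outer diameter 122 mm, mouth (inner) diameter 112 mm, height 75 mm, 1 kg, standing loose on the bench. Origin: centre of its underside on the bench; z up; yaw has no meaning.
- large_lid: lid of the large flask, plug down on the bench: white disc, diameter 128 mm, 12 to 20 mm above the origin; below it a loose-fitting plug tapering to 92 mm (at the disc 102); on top, central, an upright grey cylinder grip, diameter 26 mm, 20 to 50 mm above the origin. Under 0.2 kg. Origin: centre of the plug's underside; z up. Seated, disc on the rim, it is 63 mm above the flask's origin.
- box_flask: rectangular insulated flask, open at the top: blue box 120 mm (its x) by 84 mm (its y), height 85 mm, mouth 110 by 74 mm, thin steel bands, 1 kg, standing loose on the bench. Origin: centre of its underside on the bench; z up; x along its long side (a half turn makes no difference).
- box_lid: lid of the rectangular flask, plug down on the bench: white plate 128 (x) by 92 mm (y), 12 to 20 mm above the origin; below it a loose-fitting plug 94 by 58 mm; on top, central, a grey bar grip, 50 mm along x, 18 mm across y, 20 to 50 mm above the origin. Under 0.2 kg. Origin: centre of the plug's underside; z up; x along the long side. Seated, plate on the rim, it is 73 mm above the flask's origin.
- beaker: bystander: empty glass beaker, 54 mm across, 60 mm high, loose on the bench among the flasks. Origin: centre of its underside.
- tube_block: bystander: aluminium block with four tube holes, 44 by 44 by 45 mm high, loose on the bench among the flasks. Origin: centre of its underside.
Not all that is in view belongs to the job. Leave any red look-alike of the small_lid alone. What is shaped like the small_flask but green is not meant.

How it is judged (in metres and radians):
At the end, for the whole second after the job is handed in: Each of the four lids lies on its own flask, plug in the mouth: centred within 12 mm, at its seated height within 5 mm, level within 0.1 rad, the rectangular one aligned with its flask within 0.25 rad; all released and at rest; every flask upright on the bench within 40 mm of where it began (horizontal distance between small_lid and small_flask below 0.012 m and z of small_lid in the frame of small_flask between 0.088 and 0.098 m and angle between each of small_lid, small_flask, medium_lid, medium_flask, large_lid, large_flask, box_lid, box_flask's own z axis and vertical below 0.1 rad and distance of each of small_flask, medium_flask, large_flask, box_flask from where it was at the start of the episode below 0.04 m and height (world z) of each of small_flask, medium_flask, large_flask, box_flask below 0.01 m and linear speed of each of small_lid, small_flask, medium_lid, medium_flask, large_lid, large_flask, box_lid, box_flask below 0.02 m/s and angular speed of each of small_lid, medium_lid, large_lid, box_lid below 0.2 rad/s and horizontal distance between medium_lid and medium_flask below 0.012 m and z of medium_lid in the frame of medium_flask between 0.073 and 0.083 m and horizontal distance between large_lid and large_flask below 0.012 m and z of large_lid in the frame of large_flask between 0.058 and 0.068 m and horizontal distance between box_lid and box_flask below 0.012 m and z of box_lid in the frame of box_flask between 0.068 and 0.078 m and angle between the x axis of box_lid and the x axis of box_flask, either way round below 0.25 rad); the robot touches nothing.
It fails at once if a flask is tipped by more than 30 degrees (angle between any of small_flask, medium_flask, large_flask, box_flask's own z axis and vertical above 0.52 rad).
It fails at once if the glass beaker is moved by more than 30 mm (distance of beaker from where it was at the start of the episode above 0.03 m).
It fails at once if the aluminium tube block is moved by more than 30 mm (distance of tube_block from where it was at the start of the episode above 0.03 m).
It also fails if it takes over 104 s, if anything falls off the work surface, if the arm or the gripper's body presses on something with over 40 N, if the wrist force passes 120 N, or if a joint passes its speed limit or range.

## Working session

There is one attempt and no reset: what is moved stays moved. The work goes in short steps, each a Python script; the robot and the scene stay as the last script left them, time stands still between calls to the robot, and variables do not carry over. Pictures are saved under pics/ and viewed, about 12 in all and at most 16, crops included, and the job is handed in when it is done.

```bash
mkdir -p pics; ls; python3 - <<'E'
from cell import bot, effector, ik, eyes, finder
import cv2
for n in ["scene","top"]:
    f=eyes.grab_frame(n); cv2.imwrite(f"pics/{n}0.png",f["img"][:,:,::-1])
    print(n,{k:v for k,v in f.items() if k!="img"})
    for o in ["small_flask","medium_flask","large_flask","box_flask","small_lid","medium_lid","large_lid","box_lid","beaker","tube_block"]:
        print(o,[(round(d["score"],2),[round(float(x)) for x in d["location"]]) for d in finder.find_in(f,o)])
print(bot.get_t(),bot.get_tcp_rot(),bot.get_opening())
E
```

```text
pics
scene {'vertical_fov': 54.702747971578034, 'cx': 322.8318414444994, 'cy': 242.0481320752828, 'T': array([[ 8.49967410e-01, -3.36866119e-01,  4.05063724e-01,
         9.68179980e+02],
       [ 5.26304028e-01,  5.08414080e-01, -6.81556449e-01,
        -7.16458200e+02],
       [ 2.36531757e-02,  7.92487439e-01,  6.09429394e-01,
         6.79000437e+02],
       [ 0.00000000e+00,  0.00000000e+00,  0.00000000e+00,
         1.00000000e+00]]), 'shot': 1}
small_flask [(0.65, [360, -138, 66]), (0.63, [442, -23, 69]), (0.43, [387, -257, 20])]
medium_flask []
large_flask [(0.95, [685, -7, 42])]
box_flask [(0.68, [632, -237, 50])]
small_lid [(0.77, [421, 429, 21]), (0.6, [555, 399, 20])]
medium_lid [(0.61, [385, -252, 18]), (0.41, [382, 249, 21])]
large_lid [(0.81, [384, 250, 19])]
box_lid [(0.7, [534, -448, 20])]
beaker [(0.94, [497, -145, 41])]
tube_block [(0.63, [504, 118, 34]), (0.4, [384, 248, 23])]
top {'vertical_fov': 53.05311985759174, 'cx': 319.04151393829767, 'cy': 233.97220946132643, 'T': array([[ 2.45608524e-02,  9.98840449e-01, -4.14067806e-02,
         4.44376503e+02],
       [-9.99657329e-01,  2.49139230e-02,  8.03245175e-03,
        -8.28424434e-02],
       [ 9.05474307e-03,  4.11953079e-02,  9.99110083e-01,
         1.34294269e+03],
       [ 0.00000000e+00,  0.00000000e+00,  0.00000000e+00,
         1.00000000e+00]]), 'shot': 2}
small_flask [(0.68, [351, -128, 19]), (0.6, [429, 0, 8])]
medium_flask [(0.86, [634, 207, 9]), (0.47, [551, 406, 22])]
large_flask [(0.91, [687, -2, 6]), (0.38, [501, 133, 45])]
box_flask [(0.92, [643, -243, 6])]
small_lid [(0.79, [412, 436, 23]), (0.69, [551, 405, 22]), (0.5, [495, -145, 14])]
medium_lid [(0.67, [381, 255, 21]), (0.56, [377, -242, 22])]
large_lid [(0.95, [382, 256, 18])]
box_lid [(0.69, [521, -432, 21])]
beaker [(0.51, [494, -142, 16])]
tube_block [(0.74, [499, 131, 45])]
1.1 [106.95640409  89.99603489 -51.57049077] 0.9970251560112748
```

View pics/scene0.png

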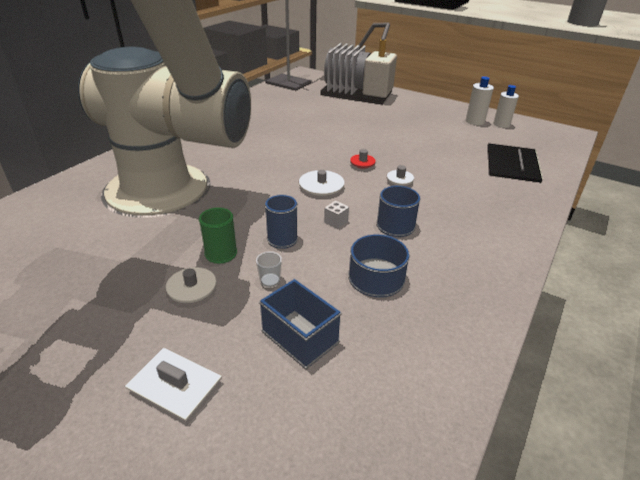

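View pics/top0.png

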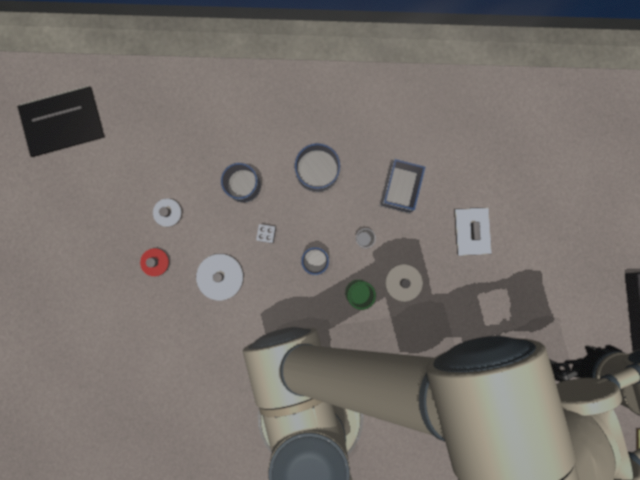

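Candidates. Small lid: white at top (167,212) or red at (154,262), and white fits the description. Small flask: blue at (315,260) or green at (360,294), so blue. The grey-looking disc at (404,283) is the white medium lid in shadow, and (219,277) is the large lid. I'll check these with close wrist views.

```bash
cat > h.py <<'E'
from cell import bot, effector, ik, eyes, finder
import numpy as np, cv2
from scipy.spatial.transform import Rotation as Ro
def ori(a):
    "tool down, jaws opening along world angle a (deg)"
    c,s=np.cos(np.radians(a)),np.sin(np.radians(a))
    x=np.array([0,0,-1.]); y=np.array([c,s,0])
    return Ro.from_matrix(np.c_[x,y,np.cross(x,y)]).as_euler('xyz',degrees=True)
def jaw():
    y=Ro.from_euler('xyz',bot.get_tcp_rot(),degrees=True).as_matrix()[:,1]
    return np.degrees(np.arctan2(y[1],y[0]))
def fpx(f): return 240/np.tan(np.radians(f["vertical_fov"]/2))
def ray(f,u,v,z):
    "world point at height z seen at pixel u,v"
    k=fpx(f); d=f["T"][:3,:3]@np.array([(u-f["cx"])/k,-(v-f["cy"])/k,-1]); o=f["T"][:3,3]
    return o+d*(z-o[2])/d[2]
def proj(f,p):
    q=np.linalg.inv(f["T"])@np.r_[p,1]; k=fpx(f)
    return np.array([f["cx"]-k*q[0]/q[2], f["cy"]+k*q[1]/q[2]])
def save(f,n): cv2.imwrite(f"pics/{n}.png",f["img"][:,:,::-1])
def find(f,*names):
    for n in names: print(n,[(round(d["score"],2),np.round(d["location"],1).tolist(),np.round(proj(f,d["location"])).tolist()) for d in finder.find_in(f,n)])
E
python3 - <<'E'
from h import *
print("jaw",jaw())
a=jaw()
for p in [(527,-440),(380,-247),(382,253),(553,402),(640,-240),(687,-4),(634,207),(435,-5)]:
    for aa in (a,a+180):
        q=ik([*p,250],ori(aa)); print(p,aa,None if q is None else np.round(q))
t=bot.get_t(); bot.move_pose([527,-440,250],ori(a)); print(bot.get_t()-t)
f=eyes.grab_frame("wrist"); save(f,"w1"); print(np.round(f["T"],3),f["cx"],f["cy"],f["vertical_fov"]); find(f,"box_lid","medium_lid","box_flask"); print(bot.get_tcp_pos(),jaw())
E
```

```text
jaw -68.5268948917033
(527, -440) -68.5268948917033 [-45.  32.  64.   0.  84.  24.]
(527, -440) 111.4731051082967 [ -45.   32.   64.    0.   84. -156.]
(380, -247) -68.5268948917033 [-41.  12.  96.   0.  72.  28.]
(380, -247) 111.4731051082967 [ -41.   12.   96.    0.   72. -152.]
(382, 253) -68.5268948917033 [26. 12. 96. -0. 72. 95.]
(382, 253) 111.4731051082967 [ 26.  12.  96.  -0.  72. -85.]
(553, 402) -68.5268948917033 [ 31.  31.  64.  -0.  84. 100.]
(553, 402) 111.4731051082967 [ 31.  31.  64.  -0.  84. -80.]
(640, -240) -68.5268948917033 [-26.  31.  64.   0.  84.  43.]
(640, -240) 111.4731051082967 [ -26.   31.   64.    0.   84. -137.]
(687, -4) -68.5268948917033 [-5. 32. 64.  0. 84. 63.]
(687, -4) 111.4731051082967 [  -5.   32.   64.   -0.   84. -117.]
(634, 207) -68.5268948917033 [13. 30. 67. -0. 83. 81.]
(634, 207) 111.4731051082967 [ 13.  30.  67.  -0.  83. -99.]
(435, -5) -68.5268948917033 [-9. 10. 99.  0. 71. 60.]
(435, -5) 111.4731051082967 [  -9.   10.   99.   -0.   71. -120.]
1.2582999999999998
[[ 3.64000e-01  8.99000e-01  2.45000e-01  5.88557e+02]
 [-9.31000e-01  3.51000e-01  9.70000e-02 -4.15822e+02]
 [ 2.00000e-03 -2.64000e-01  9.65000e-01  4.17636e+02]
 [ 0.00000e+00  0.00000e+00  0.00000e+00  1.00000e+00]] 319.0753999076771 238.53117080092508 68.05331585517072
box_lid [(0.78, [527.5, -435.2, 18.2], [315.0, 200.0])]
medium_lid [(0.82, [382.7, -253.2, 23.4], [125.0, 259.0])]
box_flask [(0.72, [613.4, -218.7, 38.1], [136.0, 39.0])]
[ 526.07142897 -440.85402684  249.89853999] -68.61420382721717<sys>:0: UserWarning: Gimbal lock detected. Setting third angle to zero since it is not possible to uniquely determine all angles.
```

View pics/w1.png

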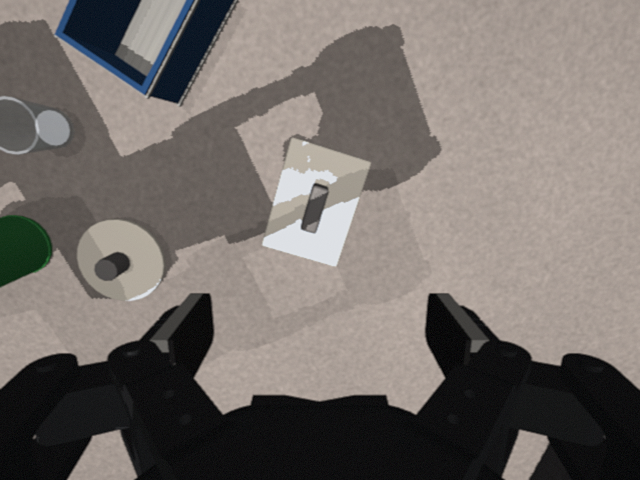

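Close view: the box lid is at (315,200) and the white medium lid at (120,260), partly in shadow, with a grey grip. The green flask is at (15,250), the beaker at (30,130) and the box flask at top left. Next I'll survey everything with the wrist camera, rectifying each view to the known rim or lid plane.

```bash
cat >> h.py <<'E'
H=70  # half window, mm; 2 px/mm
SPEC=dict(small_flask=(105,[72,62]),medium_flask=(90,[96,86]),large_flask=(75,[122,112]),box_flask=(85,[(120,84),(110,74)]),
 small_lid=(20,[78]),medium_lid=(20,[102]),large_lid=(20,[128]),box_lid=(20,[(128,92)]))
def detect(f,name,guess,search=20):
    z,shapes=SPEC[name]; g=np.array(guess[:2],float); W=H+search
    wc=np.array([[-W,-W],[W,-W],[W,W],[-W,W]],float)
    M=cv2.getPerspectiveTransform(np.float32([proj(f,[*(g+c),z]) for c in wc]),np.float32((wc+W)*2))
    img=cv2.warpPerspective(f["img"],M,(4*W,4*W))
    lab=cv2.GaussianBlur(img,(0,0),1.5).astype(np.float32)
    mag=sum(np.hypot(cv2.Sobel(lab[...,i],-1,1,0),cv2.Sobel(lab[...,i],-1,0,1)) for i in range(3)); mag=np.minimum(mag,np.percentile(mag,95))
    best=(-1,)
    box=isinstance(shapes[0],tuple)
    for a in (np.arange(0,180,1.) if box else [0.]):
        K=np.zeros((4*H+1,4*H+1),np.float32); c=(2*H,2*H)
        for s in shapes:
            if box: cv2.polylines(K,[np.int32(np.round(cv2.boxPoints((c,(2*s[0],2*s[1]),a))))],True,1.,2)
            else: cv2.circle(K,c,s,1.,2)
        K=cv2.GaussianBlur(K,(0,0),1.5); K/=K.sum()
        r=cv2.matchTemplate(mag,K,cv2.TM_CCORR)
        _,v,_,m=cv2.minMaxLoc(r)
        if v>best[0]: best=(v,m,a)
    v,m,a=best; cpx=(m[0]+2*H,m[1]+2*H); xy=g+np.array(cpx)/2-W
    out=img[:,:,::-1].copy()
    for s in shapes:
        if box: cv2.polylines(out,[np.int32(cv2.boxPoints((cpx,(2*s[0],2*s[1]),a)))],True,(0,0,255),1)
        else: cv2.circle(out,cpx,s,(0,0,255),1)
    cv2.circle(out,cpx,3,(0,255,0),-1)
    cv2.putText(out,name,(5,20),0,.6,(0,255,255),2)
    return xy,a,v/mag.mean(),cv2.resize(out,(200,200),interpolation=cv2.INTER_AREA)
E
sed -i '1i import warnings; warnings.filterwarnings("ignore")' h.py
cat > survey.py <<'E'
from h import *
import json,sys
G=dict(box_lid=(527,-437),medium_lid=(381,-249),small_flask=(435,-5),box_flask=(640,-240),large_flask=(687,-4),medium_flask=(634,207),small_lid=(553,402),large_lid=(382,253))
a=-68.5; dn=-np.array([.93,.36]); tiles=[]; R={}
for n,g in G.items():
    h=SPEC[n][0]; p=np.array(g)+dn*20
    try: bot.move_pose([*p,230+h],ori(a))
    except bot.IKError as e: print(n,"IK",e); continue
    f=eyes.grab_frame("wrist"); save(f,"raw_"+n)
    xy,ang,s,t=detect(f,n,g); xy2,ang2,s2,t=detect(f,n,xy)
    print(n,np.round(xy,1),ang,round(s,2),"again",np.round(xy2,1),ang2,"px",np.round(proj(f,[*xy2,h])))
    find(f,n); R[n]=[*xy2,ang2]; tiles.append(t)
json.dump(R,open("R.json","w")); print(bot.get_t())
tiles+=[tiles[0]*0]*(8-len(tiles))
cv2.imwrite("pics/tiles.png",np.vstack([np.hstack(tiles[:4]),np.hstack(tiles[4:])]))
E
python3 survey.py
```

```text
box_lid [ 522.5 -436.5] 4.0 4.88 again [ 522.5 -436.5] 4.0 px [317. 188.]
box_lid [(0.89, [526.5, -434.9, 20.8], [317.0, 184.0])]
medium_lid [ 375.5 -247. ] 0.0 4.99 again [ 375.5 -247. ] 0.0 px [314. 190.]
medium_lid [(0.65, [378.5, -246.4, 23.9], [314.0, 188.0])]
small_flask [430.5  -1. ] 0.0 3.8 again [430.5  -1. ] 0.0 px [314. 188.]
small_flask [(0.66, [344.1, -129.6, 68.4], [382.0, 282.0]), (0.63, [425.0, -2.5, 37.7], [314.0, 186.0])]
box_flask [ 637.5 -232.5] 167.0 3.36 again [ 637.5 -232.5] 167.0 px [313. 185.]
box_flask [(0.95, [638.0, -230.5, 5.2], [312.0, 177.0]), (0.5, [639.2, 156.9, 12.9], [12.0, 58.0])]
large_flask [ 6.83e+02 -5.00e-01] 0.0 3.36 again [ 6.83e+02 -5.00e-01] 0.0 px [314. 187.]
large_flask [(0.7, [680.3, 0.1, 8.6], [313.0, 183.0])]
medium_flask [635. 204.] 0.0 4.06 again [635. 204.] 0.0 px [321. 186.]
medium_flask [(0.75, [627.0, 200.0, 5.6], [321.0, 185.0]), (0.23, [391.2, 245.6, 20.8], [233.0, 326.0])]
small_lid [552.5 410.5] 0.0 5.33 again [552.5 410.5] 0.0 px [310. 184.]
small_lid [(0.95, [423.1, 441.4, 22.6], [247.0, 277.0]), (0.93, [554.1, 410.2, 23.2], [311.0, 183.0]), (0.37, [385.5, 265.4, 22.1], [370.0, 350.0])]
large_lid [379.  259.5] 0.0 5.69 again [379.  259.5] 0.0 px [313. 188.]
large_lid [(0.66, [385.1, 259.0, 20.9], [315.0, 183.0])]
10.4
```

View pics/tiles.png

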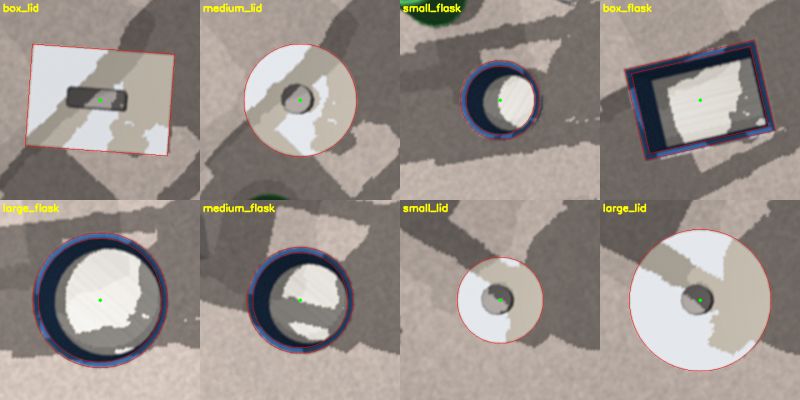

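All eight outlines fit at the expected sizes: the white small lid has the right diameter and each rim matches its flask. I'll start with the large lid, since the arm is already above it.

```bash
cat >> h.py <<'E'
import json
R=json.load(open("R.json")); SEAT=dict(small=93,medium=78,large=63,box=73); GZ=21
def st(m): print(m,"t",round(bot.get_t(),1),"tcp",np.round(bot.get_tcp_pos(),1),"F",np.round(bot.get_force(),1),"op",round(bot.get_opening(),3))
def pick(k,a=-68.5):
    x,y,_=R[k+"_lid"]
    bot.move_pose([x,y,110],ori(a)); bot.move_linear([x,y,GZ],feed=100); bot.sleep(.2); st("at grip")
    effector.command_gripper(0.0,40); st("closed")
    bot.move_linear([x,y,60],feed=80); st("lifted"); bot.move_linear([x,y,200],feed=250)
def place(k,a=-68.5):
    x,y,_=R[k+"_flask"]; z=GZ+SEAT[k]
    bot.move_pose([x,y,215],ori(a)); bot.sleep(.2); st("over")
    bot.move_linear([x,y,z+20],feed=150); bot.move_linear([x,y,z+1],feed=30); bot.sleep(.2); st("down")
def release(k):
    x,y,_=R[k+"_flask"]; p=bot.get_tcp_pos()
    effector.command_gripper(1.0); st("open"); bot.move_linear([p[0],p[1],p[2]+60],feed=150)
def check(k,a=-68.5):
    "lid on flask, measured at the seated height, compared with the flask's old place"
    n=k+"_lid"; zf=SEAT[k]+20; x,y,_=R[k+"_flask"]; SPEC[n]=(zf,SPEC[n][1])
    bot.move_pose([x-18,y-7,230+zf],ori(a)); f=eyes.grab_frame("wrist")
    xy,ang,s,t=detect(f,n,(x,y)); print(k,"lid - flask",np.round(xy-np.array([x,y]),1),"ang",ang,"score",round(s,2)); cv2.imwrite(f"pics/chk_{k}.png",t); save(f,f"chkraw_{k}"); return t
E
python3 - <<'E'
from h import *
pick("large"); place("large")
f=eyes.grab_frame("wrist"); save(f,"down_large")
E
```

```text
at grip t 12.3 tcp [379.3 259.6  21.4] F [ 0.5  0.  -0.3] op 1.0
closed t 12.9 tcp [379.  259.5  21.2] F [-1.3 -1.4  9.6] op 0.269
lifted t 13.5 tcp [378.9 259.5  59.9] F [ 0.1  0.4 -1.1] op 0.265
over t 15.9 tcp [6.827e+02 5.000e-01 2.153e+02] F [-0.1  0.1 -1. ] op 0.264
down t 17.8 tcp [ 6.831e+02 -5.000e-01  8.510e+01] F [ 0.   0.5 -1.2] op 0.265
```

View pics/down_large.png

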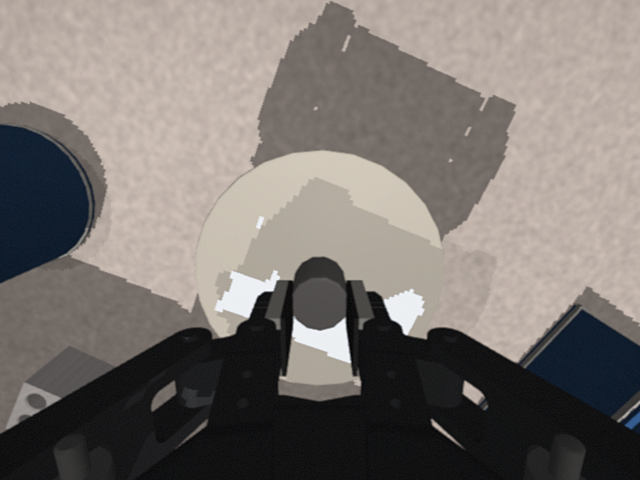

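```bash
sed -i 's/GZ=21/GZ=24/' h.py; python3 - <<'E'
from h import *
f=eyes.grab_frame("wrist"); SPEC["large_lid"]=(84,[128]); print(np.round(detect(f,"large_lid",R["large_flask"][:2])[0],1))
release("large"); t=check("large"); st("end")
cv2.imwrite("pics/c1.png",cv2.resize(np.hstack([t,cv2.resize(cv2.imread("pics/chkraw_large.png"),(267,200))]),None,fx=1.6,fy=1.6))
E
```

```text
[682.5  -1. ]
open t 18.5 tcp [ 6.83e+02 -5.00e-01  8.50e+01] F [ 0.6 -0.3 -0.1] op 1.003
large lid - flask [ 0.  -0.5] ang 0.0 score 5.35
end t 19.8 tcp [664.4  -7.5 311.1] F [-0.5  0.  -0.8] op 1.0
```

View pics/c1.png

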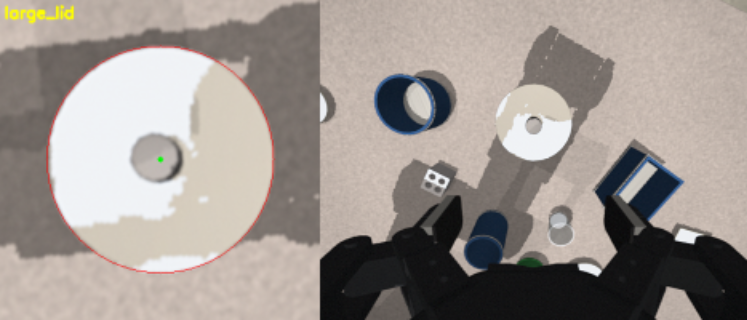

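Large lid seated: the disc at (534,123) in the raw view is centred within 0.5 mm of the rim. Box, medium and small come next.

```bash
python3 - <<'E'
from h import *
pick("box",-86); place("box",-103); f=eyes.grab_frame("wrist"); save(f,"down_box")
SPEC["box_lid"]=(94,SPEC["box_lid"][1]); print("in hand",detect(f,"box_lid",R["box_flask"][:2])[:3],R["box_flask"])
E
```

```text
at grip t 22.9 tcp [ 522.8 -436.7   24.6] F [0.1 0.1 0.9] op 1.002
closed t 23.5 tcp [ 522.5 -436.6   24.1] F [ 0.2 -0.6  2.2] op 0.17
lifted t 24.1 tcp [ 522.5 -436.5   60.2] F [-0.1 -0.5 -1. ] op 0.175
over t 26.0 tcp [ 636.9 -233.8  214.7] F [ 1.2 -0.2 -1.1] op 0.172
down t 27.8 tcp [ 637.6 -232.5   98.2] F [ 0.3 -0.5 -0.2] op 0.173
in hand (array([ 637. , -232.5]), np.float64(167.0), np.float32(3.4285562)) [637.5, -232.5, 167.0]
```

View pics/down_box.png

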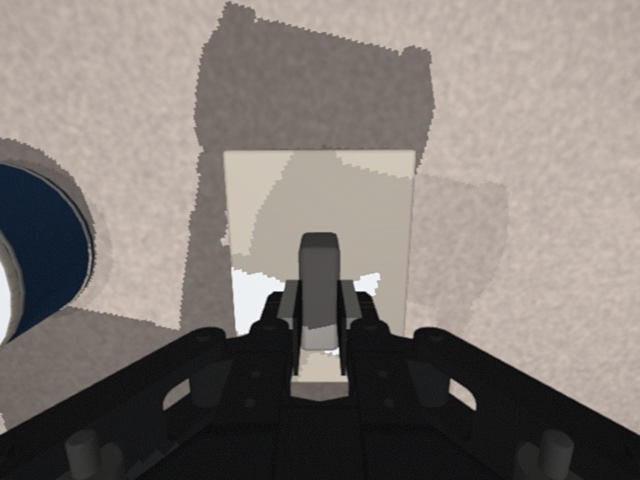

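The box lid, with its bar grip at (320,290), sits square over its flask. I'll release it, then do medium and small with a check after each.

```bash
python3 - <<'E'
from h import *
release("box"); T=[check("box",-103)]
pick("medium"); place("medium"); f=eyes.grab_frame("wrist"); SPEC["medium_lid"]=(99,[102]); print("in hand",detect(f,"medium_lid",R["medium_flask"][:2])[:3],R["medium_flask"])
if bot.get_opening()<.2 or abs(bot.get_force()[2])>5: raise SystemExit("look")
release("medium"); T.append(check("medium"))
cv2.imwrite("pics/c2.png",cv2.resize(np.hstack(T),None,fx=1.6,fy=1.6)); st("end")
E
```

```text
open t 28.5 tcp [ 637.5 -232.5   98. ] F [0.  0.4 0.6] op 1.004
box lid - flask [0. 0.] ang 167.0 score 4.58
at grip t 32.2 tcp [ 375.8 -247.2   24.5] F [ 1.1 -0.8  0.1] op 1.004
closed t 33.0 tcp [ 376.5 -247.9   25. ] F [-1.   0.1 23.6] op 0.002
lifted t 33.6 tcp [ 375.5 -247.    59.8] F [ 0.8  0.1 -0.4] op -0.0
over t 36.4 tcp [635.2 203.2 215.2] F [-0.1 -1.  -0.2] op -0.001
down t 38.2 tcp [635.1 204.  103.2] F [-0.6  0.1  0.1] op 0.001
in hand (array([641., 200.]), 0.0, np.float32(2.6006067)) [635.0, 204.0, 0.0]look
```

The medium grasp missed: the fingers shut to 0.0 on nothing. I'll look at the lid again.

```bash
python3 - <<'E'
from h import *
p=bot.get_tcp_pos(); bot.move_linear([p[0],p[1],200],feed=250); effector.command_gripper(1.0)
x,y,_=R["medium_lid"]; bot.move_pose([x-18,y-7,250],ori(-68.5)); f=eyes.grab_frame("wrist"); save(f,"med2"); find(f,"medium_lid")
r=detect(f,"medium_lid",(x,y),40); print(r[:3],proj(f,[*r[0],20])); st("")
cv2.imwrite("pics/med2v.png",np.hstack([cv2.resize(f["img"][:,:,::-1],(400,300)),cv2.resize(r[3],(300,300))]))
E
```

```text
medium_lid [(0.91, [378.5, -249.5, 23.5], [322.0, 185.0])]
(array([ 375.5, -247. ]), 0.0, np.float32(5.1754346)) [319.00962577 186.72385811]
 t 41.6 tcp [ 358.  -253.7  249.9] F [-0.1 -0.   0.1] op 1.001
```

View pics/med2v.png

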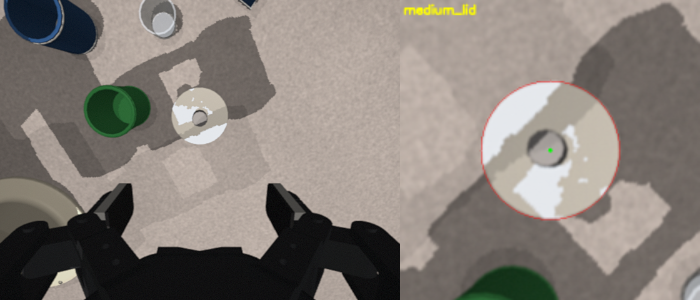

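The lid hasn't moved: disc at (200,116) in the left view, same measured centre. I'll descend again and look before closing.

```bash
python3 - <<'E'
from h import *
x,y,_=R["medium_lid"]
bot.move_pose([x,y,110],ori(-68.5)); bot.move_linear([x,y,22],feed=100); bot.sleep(.2); st("at grip"); print(jaw(), np.round(bot.get_qpos(),1))
f=eyes.grab_frame("wrist"); r=detect(f,"medium_lid",(x,y)); print(r[:3]); a=f["img"][:,:,::-1]
effector.command_gripper(0.4,40); st("0.4"); f=eyes.grab_frame("wrist"); r=detect(f,"medium_lid",(x,y)); print(r[:3]); b=f["img"][:,:,::-1]
cv2.imwrite("pics/med3v.png",np.hstack([cv2.resize(i,(400,300),interpolation=cv2.INTER_AREA) for i in (a,b)]))
E
```

```text
at grip t 43.4 tcp [ 375.7 -247.2   22.4] F [ 0.2 -0.7 -0.2] op 0.999
-68.49866209877176 [-41.   31.9 112.2  -0.   35.9  27.5]
(array([ 375.5, -247. ]), 0.0, np.float32(4.7417445))
0.4 t 44.0 tcp [ 375.5 -247.    22. ] F [-0.2  0.5  0.3] op 0.398
(array([ 375., -247.]), 0.0, np.float32(4.286656))
```

View pics/med3v.png

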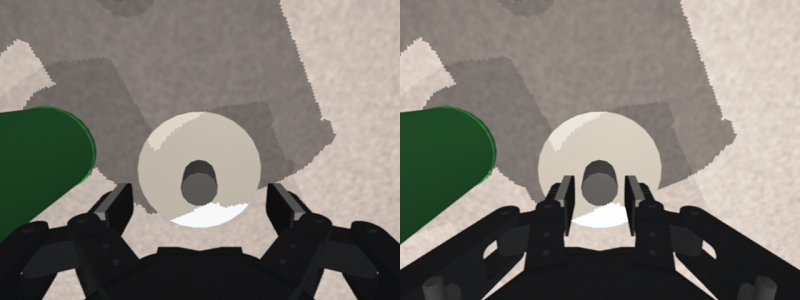

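```bash
python3 - <<'E'
from h import *
f=eyes.grab_frame("wrist"); save(f,"med4")
p=np.array(bot.get_tcp_pos()); M=Ro.from_euler('xyz',bot.get_tcp_rot(),degrees=True).as_matrix()
o=cv2.cvtColor(f["img"],cv2.COLOR_RGB2BGR).copy()
d=f["T"][:3,3]-p; print("cam rel tool",np.round(M.T@d,1))
s=np.sign((M.T@d)[2])
c=np.array([375.5,-247,0])
for z,col in((50,(0,0,255)),(20,(0,255,255))):
    for r in (13,51) if z==20 else (13,):
        cv2.polylines(o,[np.int32([proj(f,c+[r*np.cos(t),r*np.sin(t),z]) for t in np.linspace(0,6.28,40)])],True,col,1)
for j in (-17,17):
    for b in (0,-4,-38):
        for w in (-11,11): cv2.circle(o,tuple(int(v) for v in proj(f,p+M@np.array([b,j,s*w]))),3,(0,255,0) if w>0 else (255,0,255),-1)
cv2.imwrite("pics/med4v.png",cv2.resize(o[220:440,200:440],None,fx=2.7,fy=2.7))
E
```

```text
cam rel tool [-167.9   -0.5  -67.3]
```

View pics/med4v.png

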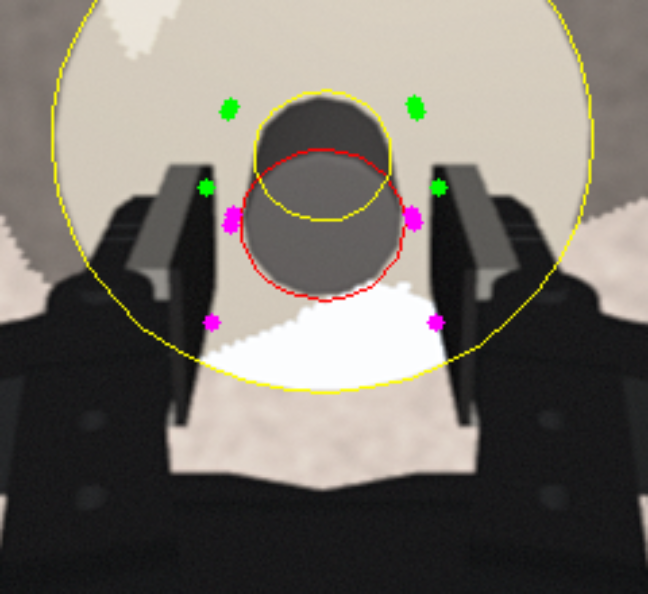

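The overlay explains it. The predicted cylinder and disc match the picture, but the visible pad tips (about (214,165) in the crop) sit about 27 mm above TCP level at this opening. At TCP z=24 the fingers shut over the top of the grip, so I need to go about 15 mm lower. I'll descend while watching the force.

```bash
sed -i 's/GZ=24/GZ=9/' h.py; python3 - <<'E'
from h import *
x,y,_=R["medium_lid"]
for z in (18,15,12,9):
    bot.move_linear([x,y,z],feed=60); F=bot.get_force()
    if F[2]>4: st("contact"); raise SystemExit
st("low"); effector.command_gripper(0.0,40); st("closed")
if bot.get_opening()<.15: raise SystemExit("missed")
bot.move_linear([x,y,45],feed=80); bot.sleep(.1); st("lifted"); bot.move_linear([x,y,200],feed=250); f=eyes.grab_frame("wrist"); save(f,"med5")
E
```

```text
low t 45.1 tcp [ 375.4 -246.9    8.8] F [-0.5 -0.9 -0.3] op 0.402
closed t 45.4 tcp [ 375.5 -247.     9.1] F [-0.9  1.4  4.5] op 0.285
lifted t 46.1 tcp [ 375.2 -246.8   44.6] F [ 1.   0.4 -0.4] op 0.286
```

View pics/med5.png

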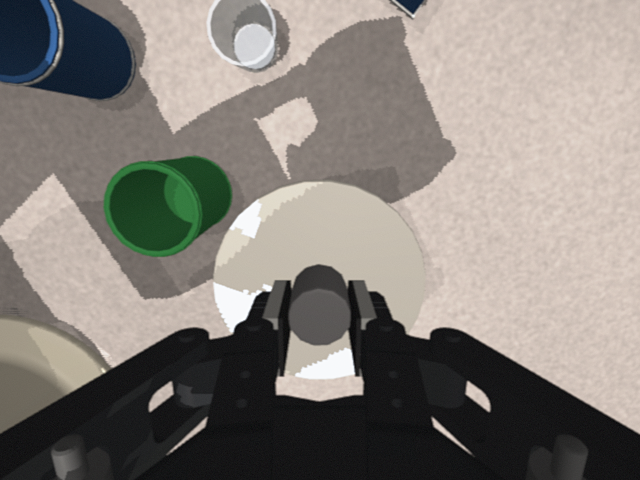

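The medium lid is now held firmly, with the grip at (320,305) between the pads. I'll place it, then do the small lid the same way.

```bash
python3 - <<'E'
from h import *
def fin(k):
    place(k); f=eyes.grab_frame("wrist"); SPEC[k+"_lid"]=(SEAT[k]+21,SPEC[k+"_lid"][1]); print("in hand",detect(f,k+"_lid",R[k+"_flask"][:2])[:3],R[k+"_flask"])
    if bot.get_opening()<.15 or abs(bot.get_force()[2])>6: raise SystemExit("look")
    release(k); SPEC[k+"_lid"]=(20,SPEC[k+"_lid"][1]); return check(k)
T=[fin("medium")]; pick("small")
if bot.get_opening()<.15: raise SystemExit("missed")
T.append(fin("small")); st("end")
cv2.imwrite("pics/c2.png",cv2.resize(np.hstack(T+[cv2.imread("pics/chk_box.png")]),None,fx=1.3,fy=1.3))
E
```

```text
over t 49.0 tcp [635.1 203.1 215.1] F [-0.1  0.3 -2.1] op 0.281
down t 50.8 tcp [635.1 204.   88.1] F [-0.4  0.1 -1.2] op 0.281
in hand (array([635. , 204.5]), 0.0, np.float32(3.327249)) [635.0, 204.0, 0.0]
open t 51.5 tcp [635. 204.  88.] F [-0.8 -0.1 -0.8] op 0.999
medium lid - flask [ 0.  -0.5] ang 0.0 score 4.88
at grip t 55.4 tcp [552.8 410.7   9.6] F [ 0.3 -0.6  1. ] op 0.999
closed t 56.0 tcp [552.5 410.6   9.1] F [-1.   0.5  3.5] op 0.281
lifted t 56.8 tcp [552.3 410.3  59.7] F [-0.8  0.4 -0.7] op 0.28
over t 59.3 tcp [430.8  -0.6 214.9] F [-0.1 -0.  -1.4] op 0.285
down t 61.0 tcp [430.6  -1.  103.1] F [ 0.4 -0.2 -1.8] op 0.286
in hand (array([430.5,  -0.5]), 0.0, np.float32(3.5985706)) [430.5, -1.0, 0.0]
open t 61.7 tcp [430.5  -1.  103. ] F [-0.3  0.2  0.6] op 1.0
small lid - flask [0. 0.] ang 0.0 score 5.09
end t 63.0 tcp [412.1  -7.9 341.5] F [-0.3  0.5 -0.7] op 0.999
```

View pics/c2.png

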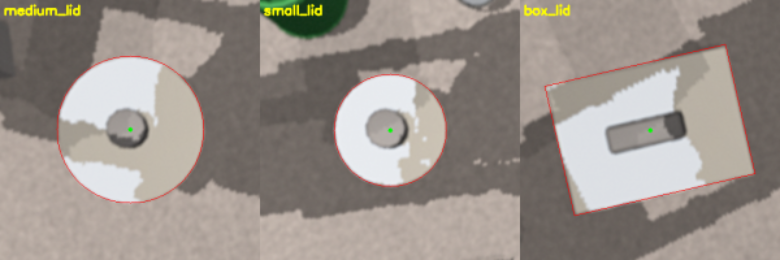

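All four are centred. One last look from the side with the arm moved away.

```bash
python3 - <<'E'
from h import *
bot.move_j([-73.997, 28.281, 77.091, -0, 74.628, -5.472]); bot.sleep(.3)
f=eyes.grab_frame("scene"); find(f,"beaker","tube_block"); st("")
cv2.imwrite("pics/fin.png",cv2.resize(f["img"][150:390,150:470,::-1],None,fx=2.4,fy=2.4,interpolation=cv2.INTER_CUBIC))
E
```

```text
beaker [(0.73, [499.3, -144.6, 40.8], [269.0, 269.0])]
tube_block [(0.96, [502.1, 115.2, 37.6], [334.0, 213.0]), (0.45, [496.8, -145.1, 40.7], [268.0, 269.0])]
 t 65.7 tcp [ 228.9 -581.6  206.3] F [-1.  -0.   0.5] op 1.001
```

View pics/fin.png

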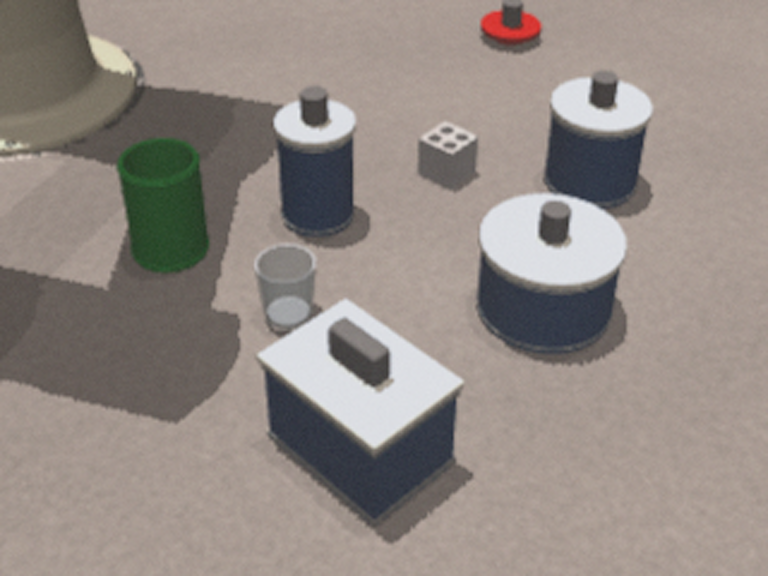

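All four lids lie flat: small (315,120), medium (600,105), large (552,240) and box (360,370). The beaker, tube block, red lid and green flask are where they were.

```bash
python3 -c "
from cell import bot
bot.sign_off(); print(bot.get_t())"
```

```text
the job is handed in; nothing more can be done
the job is handed in; nothing more can be done
```

All four blue flasks are closed with the lids that fit them, every lid is released, and the job was handed in at about 66 s of the 104 s allowed.

- **Final checks:** From the wrist camera, each lid was within 0.5 mm of its flask's centre as I had measured it before placing. The box lid and its flask both measured 167°. I didn't re-measure the flask positions after closing. The last scene view shows all four lids lying flat and all flasks upright. I judged height and level only by eye from that view and from where each lid was let go.
- **Bystanders:** The network put the beaker and tube block within about 5 mm of where they were at the start, which is about its own accuracy. The red lid and green flask were not touched.
- **What went wrong:** The first grasp of the medium lid missed because the pad tips stood about 27 mm higher than I had assumed, so the fingers shut above the grip. The lid did not move, and I gripped it about 15 mm lower on the second try. I gripped the small lid at that lower height too. The large and box lids had been held only near the top of their grips, but both seated properly.

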